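# Find the free drop hatch of the return box and push it open

### The job

Four identical white hatches lie flush in the top of the grey return box; three are blocked from inside and one is free. With closed fingertips press gently on the round black marks, one hatch after another, until you find the hatch that rocks, then push that hatch down into the box until it slopes at least 45 degrees, and draw back, leaving it open. Do not force the blocked hatches, do not grasp or lift anything, and leave the things on and around the box where they are.

Things in the scene. Friction and masses are not known exactly. Their poses are not given: they have to be found in the camera images.
- return_box: fixed grey box, 220 mm along its x, 306 mm along its y, top deck 95 mm above the worktop. Origin: on the worktop, under the centre of the 2 x 2 group of hatches. The box reaches 110 mm to either side of it along x, 108 mm towards -y and 198 mm towards +y (where a plain ledge carries the tweezers and the red marker pen). It never moves during a run.
- mark_a (a point): centre of the black round finger mark (28 mm across) on top of hatch a, the one on the box's (-x, +y) side; 95 mm above the worktop while the hatch is shut, and it moves with the hatch. Axes as the box's while shut. The hatch is a white plate 84 x 82 x 6 mm, flush with the deck, 2 mm gap round it; its hinge line (steel barrel, parallel to the box's y) lies 47 mm to the +x side of the mark, the free edge 23 mm to the -x side of the mark, and a 14 mm tail lies beyond the hinge.
- mark_b (a point): centre of the black round finger mark (28 mm across) on top of hatch b, the one on the box's (-x, -y) side; 95 mm above the worktop while the hatch is shut, and it moves with the hatch. Axes as the box's while shut. The hatch is a white plate 84 x 82 x 6 mm, flush with the deck, 2 mm gap round it; its hinge line (steel barrel, parallel to the box's y) lies 47 mm to the +x side of the mark, the free edge 23 mm to the -x side of the mark, and a 14 mm tail lies beyond the hinge.
- mark_c (a point): centre of the black round finger mark (28 mm across) on top of hatch c, the one on the box's (+x, +y) side; 95 mm above the worktop while the hatch is shut, and it moves with the hatch. Axes as the box's while shut. The hatch is a white plate 84 x 82 x 6 mm, flush with the deck, 2 mm gap round it; its hinge line (steel barrel, parallel to the box's y) lies 47 mm to the +x side of the mark, the free edge 23 mm to the -x side of the mark, and a 14 mm tail lies beyond the hinge.
- mark_d (a point): centre of the black round finger mark (28 mm across) on top of hatch d, the one on the box's (+x, -y) side; 95 mm above the worktop while the hatch is shut, and it moves with the hatch. Axes as the box's while shut. The hatch is a white plate 84 x 82 x 6 mm, flush with the deck, 2 mm gap round it; its hinge line (steel barrel, parallel to the box's y) lies 47 mm to the +x side of the mark, the free edge 23 mm to the -x side of the mark, and a 14 mm tail lies beyond the hinge.
- hatch_a (a joint): angle of hatch a: 0 = shut, grows as the mark side swings down into the box; stop at 1.15. Free (changes from run to run): yields to about 3 N at its mark, stays where it is left; cell clear to 75 mm below the deck; a straight push at the mark goes some 50 mm below the deck. Blocked: rests on a rubber buffer, gives about 2 mm under 7 N, at most 0.15 rad, and springs back nearly flush.
- hatch_b (a joint): angle of hatch b: 0 = shut, grows as the mark side swings down into the box; stop at 1.15. Free (changes from run to run): yields to about 3 N at its mark, stays where it is left; cell clear to 75 mm below the deck; a straight push at the mark goes some 50 mm below the deck. Blocked: rests on a rubber buffer, gives about 2 mm under 7 N, at most 0.15 rad, and springs back nearly flush.
- hatch_c (a joint): angle of hatch c: 0 = shut, grows as the mark side swings down into the box; stop at 1.15. Free (changes from run to run): yields to about 3 N at its mark, stays where it is left; cell clear to 75 mm below the deck; a straight push at the mark goes some 50 mm below the deck. Blocked: rests on a rubber buffer, gives about 2 mm under 7 N, at most 0.15 rad, and springs back nearly flush.
- hatch_d (a joint): angle of hatch d: 0 = shut, grows as the mark side swings down into the box; stop at 1.15. Free (changes from run to run): yields to about 3 N at its mark, stays where it is left; cell clear to 75 mm below the deck; a straight push at the mark goes some 50 mm below the deck. Blocked: rests on a rubber buffer, gives about 2 mm under 7 N, at most 0.15 rad, and springs back nearly flush.
- tweezers: bystander: steel tweezers 124 mm long, 14 mm wide, 9 mm high, lying on the ledge of the box; origin at the underside
- marker_red: bystander: red-capped marker pen 129 mm long, 12 mm thick, lying on the ledge of the box; origin at its underside
- timer: bystander: white bench timer 59 x 65 x 22 mm; origin at its underside
- marker_black: bystander: black-capped marker pen 129 mm long, 12 mm thick, lying; origin at its underside
- microtube_rack: bystander: light blue rack of microtubes, 112 x 208 x 48 mm; origin at its underside
- wash_bottle: bystander: white wash bottle with blue spout, 68 x 97 x 201 mm; origin at its underside

How it is judged:
By the outcome, as a careful person would: the job done as asked, in the order asked, and still so for the second after the job is handed in, with the robot touching nothing.
It also fails if it takes over 48 s, if anything falls off the work surface, if the arm or the gripper's body presses on something with over 40 N, if the wrist force passes 120 N, or if a joint passes its speed limit or range.

### The arm

A 6-joint arm with a two-finger parallel gripper is mounted at the origin on the work surface; the furniture and walls round the work are solid. World frame = base frame: x ahead of the robot, y to its left, z up, the work surface at z = 0. Lengths are in mm, angles in rad, forces in N, time in s.
With the tool pointing down it reaches from about 350 to 975 mm from the base axis. Payload 4.9 kg.
Tool frame: the origin (TCP) lies between the finger pads; the fingertips stand 8 mm ahead of it and the grasp point (between the pads) lies 11 mm behind it; z points along the fingers, x is the direction in which the jaws open and shut, and the axes are right-handed (so a half turn about z gives the same grasp; the last joint's range is limited). The gripper opens to 85 mm and grips with 20 to 120 N. Pads are 22 mm wide; open, the fingers measure 114 mm over their backs; the gripper's body (76 mm by 85 mm) begins 54 mm behind the grasp point. The pads swing forward as they close: fully open they stand 13 mm farther back than shut.
Start: joints at [-0.88, 0.053, 1.613, -0, 1.476, -0.119], TCP at [452.58, -431.014, 239.304] pointing down, gripper open.
Joint ranges: [-3.01, 3.01], [-1.01, 2.22], [0.06, 2.58], [-1.02, 4.17], [0.09, 2.62], [-3.14, 3.14]. Speed limits (rad/s): [2.57, 2.57, 3.14, 3.14, 3.14, 3.14].

### API

Orientations are given as a unit quaternion [w, x, y, z].
In Python, from bench import arm, cams, spotter gives the robot as it stands.
- The arm moves only by the tool step_arm, never from a script. Its argument "deltas" is a list that holds one entry, the list of rows, each a list of 5 numbers: the shift along the tool's x, y, z in cm, then the turn about the tool's z in degrees, then the finger opening in cm, from 0 to 8.54. A call has 1 to 5 rows; each row shifts and turns the commanded pose from where the row before left it, along the tool's axes as they then stand; what a row does not reach is not made up. A row lasts 1/8 s, in which the tool goes at most 62.5 mm and 10.7 degrees, less where a joint would pass 70% of its speed; a pose out of reach is approached as far as the arm can. A call is refused whole if a number of a shift passes 6.25 or a number of a turn 10.7, either way. A call with a gripper value outside its range is refused whole. The fingers move at their own pace and stop on an object; the grip force is fixed at half the most. Time passes only in rows, so rows that do not move let the fingers close. It gives the time, the measured TCP pose, the force and the opening at its end, in the units of the state.
- arm.read_state(): the state, without advancing time (a new reading comes with each control period).
- cams.read_camera(name): name is "scene" or "top" or "wrist"; returns (picture, depth): 384x512x3 uint8, red, green, blue; 384x512 float32, mm along the optical axis (not along the pixel's ray), 0 where there is no reading.
- cams.get_calibration(name): a dict with "mtx" (3x3 intrinsics, pixels), "R" (3x3) and "t" (3): a world point X has camera coordinates R X + t. Camera axes: x right, y down, z forward; pixel columns grow to the right and rows downward; lengths in mm; the calibration is good to about 2 mm. The wrist camera is an equidistant fisheye: a pixel r from the principal point sees the ray r / f radians off the axis. A picture is of the moment at which its call begins: read the wrist's pose just before it. get_calibration takes no time and is no camera call; for the wrist camera it gives the pose at the moment of the call.
- arm.close_job(): hands the job in, once; it reports no verdict.
Trained networks look in the newest picture that a camera, given by its name, has taken for a name from the list of things; names that differ only in an ending like _2 or _b are one class to them, and where a whole thing is asked for, a point or a joint stands for the part that bears it (a point fixed in the world has none). Each returns a list of dicts, best first, with "conf" (0 to 1); they miss things now and then, are a little off and sometimes report something else, mostly with a low value. They report only what shows in the picture. A call takes as long as a camera call.
- spotter.boxes_of(query, camera): "centre" ([x, y, z] in mm, in world coordinates, good to about 4 mm: the middle of the surface that is visible of it).
- spotter.mark_of(query, camera): "centre" ([x, y, z] in mm, in world coordinates, good to about 4 mm: a listed point, or the origin of a listed thing).
The state is a dict: "clock": time; "joint_pos": joint angles; "joint_velocities": joint speeds; "joint_torque": joint torques, N m; "ee_pos": TCP position; "tcp_rot": TCP orientation; "wrist_force": force on the tool from outside, world axes, zero at the start; "torque": the same for the moment, N m; "opening": opening from 0.0 (shut) to 1.0 (fully open).
Only numpy, scipy, OpenCV 4.12 (cv2) and the standard library are available. Lean on these libraries where they do the work, as an engineer would, in place of code of your own. Each camera call takes 0.05 s, during which the arm holds its last target.

## Working session

There is one attempt and no reset: what is moved stays moved. The work goes in short steps, Python scripts to look and compute and a tool call to move; the robot and the scene stay as the last step left them, time stands still between calls to the robot, and variables do not carry over. Pictures are saved under pics/ and viewed, and the job is handed in when it is done.

Besides the shell and the picture viewer there is one more tool, called after "Request:" by a JSON object that holds its "method" and its "body", one argument or row to a line. step_arm: Moves the arm, as the interface text tells. Its arguments: {"type":"object","properties":{"deltas":{"type":"array"}},"required":["deltas"]}

```bash
mkdir -p pics; python3 - <<'E'
from bench import arm,cams,spotter
import cv2,numpy as np
s=arm.read_state();print(s)
for c in ["scene","top"]:
    p,d=cams.read_camera(c);cv2.imwrite(f"pics/{c}0.png",p[:,:,::-1])
for q in ["mark_a","mark_b","mark_c","mark_d","return_box"]:
    print(q,[(np.round(r["centre"]).tolist(),round(r["conf"],2)) for r in spotter.mark_of(q,"top")])
E
```

```text
{'clock': 0.0, 'joint_pos': array([-8.80033352e-01,  5.33518797e-02,  1.61428516e+00,  3.06825669e-05,
        1.47597079e+00, -1.18981847e-01]), 'joint_velocities': array([ 3.72384789e-05, -4.46223680e-05,  1.80082726e-03, -9.59909359e-04,
        2.11232243e-04,  2.79569418e-04]), 'joint_torque': array([ 1.50403689e-04, -3.93679011e+01, -3.70177674e+01, -1.14982304e-04,
        6.96603514e-03, -3.28968792e-05]), 'ee_pos': array([ 452.20216032, -430.57628189,  238.07135461]), 'tcp_rot': array([-4.96032170e-04,  9.28468478e-01, -3.71409840e-01, -8.77163181e-04]), 'wrist_force': array([-0.72299316, -0.33397994,  0.06843314]), 'torque': array([ 0.02031386, -0.01196404, -0.0412328 ]), 'opening': 0.9990112331421077}
mark_a [([484.0, -159.0, 96.0], 0.92), ([488.0, -50.0, 95.0], 0.86), ([644.0, 481.0, 2.0], 0.71), ([587.0, -168.0, 97.0], 0.7), ([596.0, -59.0, 93.0], 0.56)]
mark_b [([484.0, -159.0, 96.0], 0.92), ([488.0, -50.0, 95.0], 0.86), ([644.0, 481.0, 2.0], 0.71), ([587.0, -168.0, 97.0], 0.7), ([596.0, -59.0, 93.0], 0.56)]
mark_c [([484.0, -159.0, 96.0], 0.92), ([488.0, -50.0, 95.0], 0.86), ([644.0, 481.0, 2.0], 0.71), ([587.0, -168.0, 97.0], 0.7), ([596.0, -59.0, 93.0], 0.56)]
mark_d [([484.0, -159.0, 96.0], 0.92), ([488.0, -50.0, 95.0], 0.86), ([644.0, 481.0, 2.0], 0.71), ([587.0, -168.0, 97.0], 0.7), ([596.0, -59.0, 93.0], 0.56)]
return_box [([556.0, -112.0, 1.0], 0.59), ([644.0, 483.0, 4.0], 0.17)]
```

View pics/top0.png

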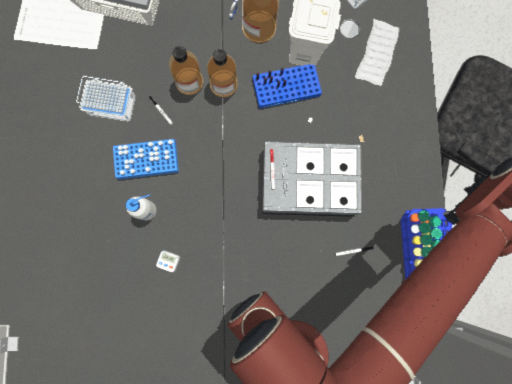

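View pics/scene0.png

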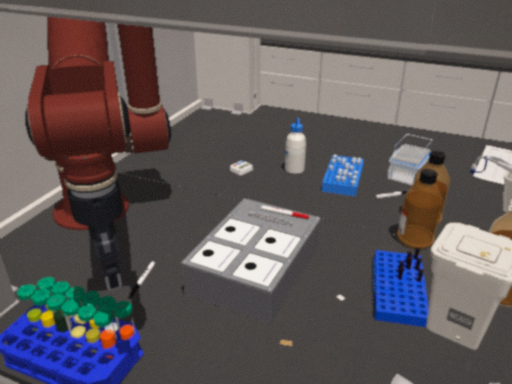

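```bash
python3 - <<'E'
from bench import cams
import cv2,numpy as np
p,_=cams.read_camera("top");k=cams.get_calibration("top");K,R,t=k["mtx"],k["R"],k["t"]
g=cv2.cvtColor(p,cv2.COLOR_RGB2GRAY)
C=-R.T@t
out=[]
for n,(u,v) in dict(a=(310,200),b=(344,201),c=(310,166),d=(343,167)).items():
    w=g[v-7:v+8,u-7:u+8].astype(float)
    m=np.clip(150-w,0,None); ys,xs=np.mgrid[v-7:v+8,u-7:u+8]
    m[(ys-v)**2+(xs-u)**2>36]=0
    c=np.array([(xs*m).sum()/m.sum(),(ys*m).sum()/m.sum(),1])
    d=R.T@np.linalg.inv(K)@c; X=C+d*(95-C[2])/d[2]; out.append(X); print(n,c[:2].round(1),X.round(1))
a,b,c,d=out
print(np.degrees(np.arctan2(*(c-a)[1::-1])),np.degrees(np.arctan2(*(d-b)[1::-1])),np.degrees(np.arctan2(*(a-b)[1::-1]))-90)
print(np.linalg.norm(c-a),np.linalg.norm(a-b))
E
```

```text
a [309.6 199.4] [488.7 -52.9  95. ]
b [343.3 200.5] [ 483.7 -158.7   95. ]
c [309.9 165.7] [596.7 -58.   95. ]
d [343.1 166.8] [ 591.7 -163.8   95. ]
-2.7152034046061146 -2.6867917010403994 -2.6859305924371313
108.16971680215539 105.96233904090701
```

Request:
{"method": "step_arm", "body": {
  "deltas": [
    [[-2.75,-3.64,0,0,0],[-2.75,-3.64,0,0,0],[-2.75,-3.64,0,0,0],[-2.75,-3.64,0,0,0],[-2.75,-3.64,0,0,0]]
  ]
}}

```text
clock: 1.02
ee_pos: [478.5, -203.0, 239.5]
tcp_rot: [-0.0, 0.928, -0.371, 0.0]
wrist_force: [0.2, -0.1, 0.4]
opening: 0.003
```

Request:
{"method": "step_arm", "body": {
  "deltas": [
    [[-2.75,-3.64,0,0,0],[0,0,0,-10.2,0],[0,0,0,-10.2,0],[0,0,0,-10.2,0],[0,0,0,-10.3,0]]
  ]
}}

```text
clock: 1.65
ee_pos: [483.7, -159.0, 239.4]
tcp_rot: [0.0, 1.0, -0.021, 0.0]
wrist_force: [-0.6, 0.3, 0.0]
opening: 0.003
```

Request:
{"method": "step_arm", "body": {
  "deltas": [
    [[0,0,0,0,0],[0,0,0,0,0]]
  ]
}}

```text
clock: 1.9
ee_pos: [483.7, -159.1, 239.3]
tcp_rot: [0.0, 1.0, -0.025, 0.0]
wrist_force: [0.2, 0.0, -0.3]
opening: 0.004
```

Request:
{"method": "step_arm", "body": {
  "deltas": [
    [[0,0,4.3,0,0],[0,0,4.3,0,0],[0,0,4.0,0,0],[0,0,0.4,0,0],[0,0,0,0,0]]
  ]
}}

```text
clock: 2.52
ee_pos: [484.3, -159.4, 110.4]
tcp_rot: [0.0, 1.0, -0.024, 0.001]
wrist_force: [0.5, 0.6, 1.1]
opening: 0.001
```

Request:
{"method": "step_arm", "body": {
  "deltas": [
    [[0,0,0.2,0,0],[0,0,0,0,0]]
  ]
}}

```text
clock: 2.78
ee_pos: [484.6, -159.5, 108.9]
tcp_rot: [0.001, 1.0, -0.024, 0.001]
wrist_force: [0.6, -0.5, -0.0]
opening: -0.001
```

Request:
{"method": "step_arm", "body": {
  "deltas": [
    [[0,0,0.15,0,0],[0,0,0,0,0]]
  ]
}}

```text
clock: 3.02
ee_pos: [483.7, -159.1, 105.9]
tcp_rot: [0.0, 1.0, -0.024, 0.0]
wrist_force: [-0.1, 0.5, 0.0]
opening: -0.003
```

Request:
{"method": "step_arm", "body": {
  "deltas": [
    [[0,0,0.1,0,0],[0,0,0,0,0]]
  ]
}}

```text
clock: 3.28
ee_pos: [483.6, -159.0, 104.7]
tcp_rot: [-0.0, 1.0, -0.024, -0.0]
wrist_force: [0.1, 0.5, 0.2]
opening: -0.002
```

Request:
{"method": "step_arm", "body": {
  "deltas": [
    [[0,0,0.1,0,0],[0,0,0,0,0]]
  ]
}}

```text
clock: 3.52
ee_pos: [483.6, -159.1, 103.6]
tcp_rot: [-0.0, 1.0, -0.024, -0.0]
wrist_force: [-0.1, 1.3, 0.4]
opening: 0.001
```

Request:
{"method": "step_arm", "body": {
  "deltas": [
    [[0,0,0.1,0,0],[0,0,0,0,0]]
  ]
}}

```text
clock: 3.78
ee_pos: [483.8, -159.1, 102.9]
tcp_rot: [0.0, 1.0, -0.024, 0.0]
wrist_force: [-0.6, 1.1, 0.8]
opening: 0.003
```

Request:
{"method": "step_arm", "body": {
  "deltas": [
    [[0,0,0.1,0,0],[0,0,0,0,0]]
  ]
}}

```text
clock: 4.03
ee_pos: [483.8, -159.1, 102.3]
tcp_rot: [0.0, 1.0, -0.024, 0.0]
wrist_force: [-2.1, 0.0, 5.3]
opening: -0.003
```

Request:
{"method": "step_arm", "body": {
  "deltas": [
    [[0,0,0.1,0,0],[0,0,0,0,0]]
  ]
}}

```text
clock: 4.28
ee_pos: [483.9, -159.1, 101.8]
tcp_rot: [0.0, 1.0, -0.024, -0.0]
wrist_force: [-4.2, 1.3, 7.3]
opening: -0.0
```

Request:
{"method": "step_arm", "body": {
  "deltas": [
    [[0,0,-1.5,0,0],[0,-5.3,-0.5,0,0],[0,-5.29,0,0,0],[0,0,1.1,0,0],[0,0,0,0,0]]
  ]
}}

```text
clock: 4.9
ee_pos: [488.0, -53.2, 108.9]
tcp_rot: [0.0, 1.0, -0.023, -0.001]
wrist_force: [-0.2, -0.6, 0.4]
opening: -0.001
```

Request:
{"method": "step_arm", "body": {
  "deltas": [
    [[0,0,0.6,0,0],[0,0,0,0,0]]
  ]
}}

```text
clock: 5.15
ee_pos: [488.5, -54.2, 103.3]
tcp_rot: [-0.0, 1.0, -0.024, -0.0]
wrist_force: [-0.4, -0.2, 0.3]
opening: -0.002
```

Request:
{"method": "step_arm", "body": {
  "deltas": [
    [[0,0,0.1,0,0],[0,0,0,0,0]]
  ]
}}

```text
clock: 5.4
ee_pos: [488.8, -53.6, 102.9]
tcp_rot: [0.0, 1.0, -0.024, 0.0]
wrist_force: [0.7, 0.6, -0.7]
opening: 0.002
```

Request:
{"method": "step_arm", "body": {
  "deltas": [
    [[0,0,0.1,0,0],[0,0,0,0,0]]
  ]
}}

```text
clock: 5.65
ee_pos: [488.8, -53.6, 102.3]
tcp_rot: [0.0, 1.0, -0.024, 0.0]
wrist_force: [-2.4, -1.2, 3.6]
opening: -0.004
```

Request:
{"method": "step_arm", "body": {
  "deltas": [
    [[0,0,0.1,0,0],[0,0,0,0,0]]
  ]
}}

```text
clock: 5.9
ee_pos: [488.9, -53.6, 101.8]
tcp_rot: [0.0, 1.0, -0.023, -0.0]
wrist_force: [-3.9, -1.8, 6.1]
opening: -0.002
```

Request:
{"method": "step_arm", "body": {
  "deltas": [
    [[0,0,-1.5,0,0],[5.4,0,-0.5,0,0],[5.41,0,0,0,0],[0,0,1.1,0,0],[0,0,0,0,0]]
  ]
}}

```text
clock: 6.52
ee_pos: [595.4, -57.9, 108.3]
tcp_rot: [-0.0, 1.0, -0.023, -0.002]
wrist_force: [-0.0, 0.0, 0.5]
opening: -0.002
```

Request:
{"method": "step_arm", "body": {
  "deltas": [
    [[0,0,0.6,0,0],[0,0,0,0,0]]
  ]
}}

```text
clock: 6.78
ee_pos: [595.6, -58.2, 103.5]
tcp_rot: [-0.0, 1.0, -0.024, -0.0]
wrist_force: [0.2, 0.4, -0.8]
opening: -0.0
```

Request:
{"method": "step_arm", "body": {
  "deltas": [
    [[0,0,0.1,0,0],[0,0,0,0,0]]
  ]
}}

```text
clock: 7.02
ee_pos: [596.6, -58.4, 103.1]
tcp_rot: [0.0, 1.0, -0.024, 0.0]
wrist_force: [0.0, 0.2, 0.5]
opening: 0.003
```

Request:
{"method": "step_arm", "body": {
  "deltas": [
    [[0,0,0.1,0,0],[0,0,0,0,0]]
  ]
}}

```text
clock: 7.28
ee_pos: [596.7, -58.4, 102.2]
tcp_rot: [0.0, 1.0, -0.024, 0.0]
wrist_force: [-1.8, 0.2, 2.2]
opening: -0.003
```

Request:
{"method": "step_arm", "body": {
  "deltas": [
    [[0,0,0.1,0,0],[0,0,0,0,0]]
  ]
}}

```text
clock: 7.52
ee_pos: [596.7, -58.4, 100.8]
tcp_rot: [0.0, 1.0, -0.024, -0.0]
wrist_force: [-1.2, -0.0, 3.0]
opening: -0.002
```

Request:
{"method": "step_arm", "body": {
  "deltas": [
    [[0,0,0.2,0,0],[0,0,0,0,0]]
  ]
}}

```text
clock: 7.78
ee_pos: [596.7, -58.4, 98.6]
tcp_rot: [0.0, 1.0, -0.024, 0.0]
wrist_force: [-1.2, 0.1, 1.3]
opening: -0.001
```

Request:
{"method": "step_arm", "body": {
  "deltas": [
    [[0,0,0.2,0,0],[0,0,0,0,0]]
  ]
}}

```text
clock: 8.02
ee_pos: [596.8, -58.4, 96.6]
tcp_rot: [0.0, 1.0, -0.024, 0.0]
wrist_force: [-0.1, -0.2, 1.1]
opening: -0.003
```

Request:
{"method": "step_arm", "body": {
  "deltas": [
    [[0,0,0.5,0,0],[0,0,0.5,0,0],[0,0,0.5,0,0],[0,0,0.5,0,0]]
  ]
}}

```text
clock: 8.52
ee_pos: [596.7, -58.4, 76.4]
tcp_rot: [-0.0, 1.0, -0.024, -0.0]
wrist_force: [0.3, -0.1, 3.2]
opening: 0.004
```

Request:
{"method": "step_arm", "body": {
  "deltas": [
    [[0,0,0.5,0,0],[0,0,0.5,0,0],[0,0,0.5,0,0],[0,0,0,0,0]]
  ]
}}

```text
clock: 9.02
ee_pos: [595.8, -58.2, 60.6]
tcp_rot: [-0.0, 1.0, -0.024, -0.001]
wrist_force: [0.1, -0.2, -0.2]
opening: -0.002
```

Request:
{"method": "step_arm", "body": {
  "deltas": [
    [[0,0,0.3,0,0],[0,0,0.2,0,0],[0,0,0,0,0]]
  ]
}}

```text
clock: 9.4
ee_pos: [597.2, -58.4, 58.1]
tcp_rot: [0.0, 1.0, -0.023, 0.0]
wrist_force: [-1.5, 0.9, 7.0]
opening: -0.001
```

Request:
{"method": "step_arm", "body": {
  "deltas": [
    [[0,0,0.2,0,0],[0,0,0,0,0]]
  ]
}}

```text
clock: 9.65
ee_pos: [597.5, -58.5, 57.8]
tcp_rot: [0.0, 1.0, -0.024, 0.0]
wrist_force: [-5.3, 1.6, 15.5]
opening: -0.002
```

Request:
{"method": "step_arm", "body": {
  "deltas": [
    [[0,0,-0.5,0,0],[0,0,-1,0,0],[0,0,-3,0,0],[0,0,-3,0,0],[0,0,-5,0,0]]
  ]
}}

```text
clock: 10.28
ee_pos: [595.2, -58.1, 178.8]
tcp_rot: [-0.0, 1.0, -0.024, -0.002]
wrist_force: [-0.1, -0.7, 0.1]
opening: 0.0
```

Request:
{"method": "step_arm", "body": {
  "deltas": [
    [[-3,4,-2,0,0],[-3,4,0,0,0],[-3,4,0,0,0],[-2,4,0,0,0],[0,0,0,0,0]]
  ]
}}

```text
clock: 10.9
ee_pos: [478.1, -214.9, 200.0]
tcp_rot: [0.0, 1.0, -0.026, 0.0]
wrist_force: [0.8, 0.2, 0.7]
opening: 0.003
```

```bash
python3 - <<'E'
from bench import arm,cams
import cv2,numpy as np
print(arm.read_state()["ee_pos"],arm.read_state()["wrist_force"])
ims=[]
for c,(u0,u1,v0,v1) in dict(scene=(170,340,180,320),top=(250,375,130,225),wrist=(0,512,0,384)).items():
    p,d=cams.read_camera(c);ims.append(cv2.resize(p[v0:v1,u0:u1,::-1],(400,300),interpolation=cv2.INTER_CUBIC))
    if c=="scene":
        k=cams.get_calibration(c);K,R,t=k["mtx"],k["R"],k["t"]
        v,u=np.mgrid[v0:v1,u0:u1];P=(np.linalg.inv(K)@np.stack([u.ravel(),v.ravel(),0*u.ravel()+1]))*d[v,u].ravel()
        X=R.T@(P-t[:,None])
        y=-2.7*np.pi/180;rel=X[:2]-np.array([[596.7],[-58.]])
        bx=np.cos(y)*rel[0]+np.sin(y)*rel[1];by=-np.sin(y)*rel[0]+np.cos(y)*rel[1]
        for b in range(-24,64,4):
            m=(abs(by)<25)&(bx>=b)&(bx<b+4)
            if m.any(): print(b+2,m.sum(),np.percentile(X[2][m],[5,50,95]).round(1))
cv2.imwrite("pics/open1.png",np.vstack([np.hstack(ims[:2]),np.hstack([ims[2],ims[2]*0])]))
E
```

```text
[ 478.05292132 -214.9253257   199.96381074] [0.83039889 0.20190331 0.70519142]
6 1 [48.7 48.7 48.7]
10 1 [52.4 52.4 52.4]
14 2 [56.2 56.8 57.4]
18 5 [62.1 64.4 66.3]
22 6 [65.8 67.1 70. ]
26 5 [71.7 73.4 74.4]
30 10 [76.1 78.3 79.9]
34 6 [80.9 83.2 84.7]
38 9 [86.  87.5 90. ]
42 6 [94.8 95.7 96.5]
46 12 [ 96.5  98.  100.4]
50 10 [102.2 103.9 105.2]
54 24 [102.5 104.6 106.4]
58 9 [102.6 104.8 106.3]
62 9 [94.5 95.1 96.6]
```

View pics/open1.png

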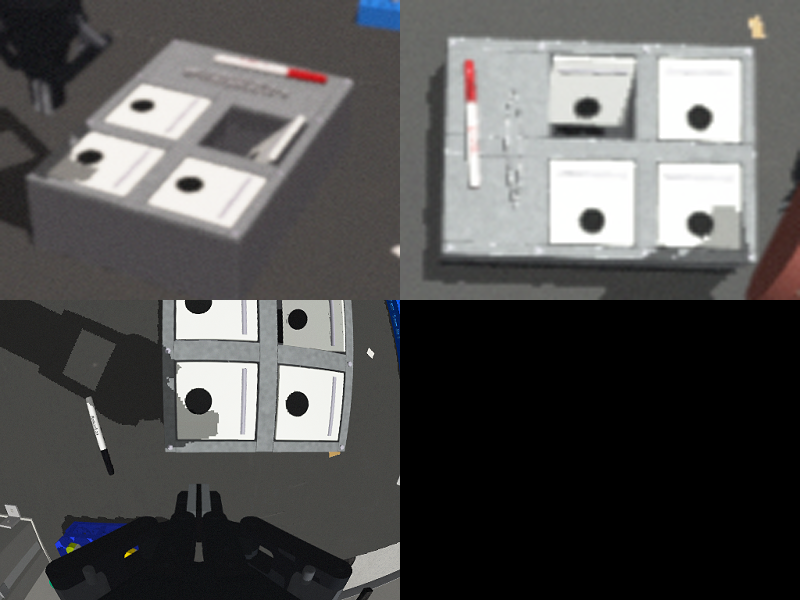

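```bash
python3 - <<'E'
from bench import arm,cams
import numpy as np
for c in ["top","scene","wrist"]:
    p,d=cams.read_camera(c);k=cams.get_calibration(c);K,R,t=k["mtx"],k["R"],k["t"]
    v,u=np.mgrid[0:384,0:512];v=v.ravel();u=u.ravel();z=d.ravel()
    a=np.stack([(u-K[0,2])/K[0,0],(v-K[1,2])/K[1,1]])
    if c=="wrist":
        th=np.hypot(*a);a=a/np.maximum(th,1e-9)*np.tan(np.minimum(th,1.5))
    P=np.stack([a[0],a[1],0*z+1])*z
    X=R.T@(P-t[:,None]);y=np.radians(-2.7);rel=X[:2]-np.array([[596.7],[-58.]])
    bx=np.cos(y)*rel[0]+np.sin(y)*rel[1];by=-np.sin(y)*rel[0]+np.cos(y)*rel[1]
    g=p.reshape(-1,3).mean(1)
    m=(z>0)&(abs(by)<30)&(bx>8)&(bx<38)&(X[2]<92)&(X[2]>30)
    n=m.sum()
    if n>10:
        A=np.stack([bx[m],by[m],np.ones(n)],1);w=np.ones(n)
        for _ in range(20):
            s=np.linalg.lstsq(A*w[:,None],X[2][m]*w,rcond=None)[0];r=X[2][m]-A@s;w=1/np.sqrt(1+(r/1.5)**2)
        print(c,n,s.round(3),np.degrees(np.arctan(s[0])),np.median(abs(r)))
E
```

```text
top 216 [ 1.2410e+00 -9.0000e-03  4.1413e+01] 51.1493365265978 2.231532461289053
scene 48 [1.2130e+00 6.0000e-03 4.1773e+01] 50.493949125291536 0.3239832721279541
wrist 2485 [1.2320e+00 4.0000e-03 4.1845e+01] 50.938991679079855 0.889442455439621
```

```bash
python3 -c "
from bench import arm
print(arm.close_job())"
```

```text
the job is handed in; nothing more can be done
None
```

Hatch c (+x, +y) was the free one. I pushed it down, left it open at about 51°, and handed the job in at about 11 s.

- **Testing:** I pressed the marks with closed fingertips in the order b, a, c. Hatches b and a resisted: b took 7.3 N and a took 6.1 N within about 1 mm, so I treated both as blocked and did not press further. Hatch c gave way at about 3 N and kept going. I did not press d, because the free hatch had already been found.
- **Opening:** I pushed c to about 45 mm below the deck. The force rose to 15.5 N at the end of the push, so I stopped there and drew back to z = 200 mm, clear of the box. That was short of the 50 mm or so your notes give for a straight push, and I did not find out what it met.
- **Last checks:** Plane fits to the depth images gave slopes of 51.1° (top), 50.5° (scene) and 50.9° (wrist). The pictures show the other three hatches flush and the red pen and tweezers on the ledge. I judged the bystanders by eye from the pictures and did not measure their positions.

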